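Gauge the gap of a board press and hold the gauge snug

ROBOT

A 6-joint arm with a two-finger parallel gripper is mounted at the origin on the work surface. World frame = base frame: x ahead of the robot, y to its left, z up, the work surface at z = 0. Lengths are in m, angles in rad, forces in N, time in s.
With the tool pointing down it reaches from about 0.225 to 0.875 m from the base axis. Payload 3.4 kg.
Tool frame: the origin (TCP) lies at the very end of the fingers, on their centre line; the grasp point (between the pads) lies 19 mm behind it; z points along the fingers, y is the line along which they close (so a half turn about z gives the same grasp; the last joint's range is limited). The gripper opens to 85 mm and grips with 20 to 120 N. Pads are 22 mm wide; open, the fingers measure 114 mm over their backs; the gripper's body (76 mm by 85 mm) begins 54 mm behind the grasp point. The pads swing forward as they close: fully open they stand 13 mm farther back than shut.
Start: joints at [-1.47, 0.276, 1.505, -0, 1.361, -0.121], TCP at [0.126, -0.561, 0.231] pointing down, gripper open.
Joint ranges: [-2.89, 2.89], [-0.75, 2.08], [0.22, 2.7], [-1.18, 4.32], [0.11, 2.71], [-2.7, 2.7]. Speed limits (rad/s): [2.57, 2.57, 3.14, 3.14, 3.14, 3.14].

INTERFACE

Orientations are given as a unit quaternion [w, x, y, z].
In Python, from rig import status, vision, hand_in, finder gives the robot as it stands. The module is installed in compiled form; this text tells all that it offers.
- The arm moves only by the tool servo_tool, never from a script. Its argument "plan" is one flat list of numbers, 5 for each row, row after row: the shift along the tool's x, y, z in units of 5 cm (1.0 is 5 cm), then the turn about the tool's z in units of 0.12 rad (1.0 is 0.12 rad), then the closure, from 0 (fully open) to 1 (shut). A call has 1 to 8 rows; each row shifts and turns the commanded pose from where the row before left it, along the tool's axes as they then stand; what a row does not reach is not made up. A row lasts 1/8 s, in which the tool goes at most 62.5 mm and 10.7 degrees, less where a joint would pass 70% of its speed; a pose out of reach is approached as far as the arm can. A call with a number of a shift or a turn outside -1 to 1 is refused whole. A call with a gripper value outside its range is refused whole. The fingers move at their own pace and stop on an object; "newtons" is the grip in N (left out, the last holds). Time passes only in rows, so rows that do not move let the fingers close. It gives the time, the measured TCP pose, the force, the opening and the grip force at its end, in the units of the state.
- status.observe(): the state, without advancing time (a new reading comes with each control period).
- vision.camera(name): name is "scene" or "top" or "wrist"; returns (picture, depth): 480x640x3 uint8, red, green, blue; 480x640 float32, m along the optical axis (not along the pixel's ray), 0 where there is no reading.
- vision.camera_info(name): a dict with "vfov" (degrees; the focal length in pixels is half the picture's height over the tangent of half this angle, whatever the lens; pixels are square), "cx", "cy" (the principal point, pixels), "eye" and "orientation" of the camera in the world. Camera axes: x right, y down, z forward; pixel columns grow to the right and rows downward; lengths in m; the calibration is good to about 2 mm. A picture is of the moment at which its call begins: read the wrist's pose just before it. camera_info takes no time and is no camera call; for the wrist camera it gives the pose at the moment of the call.
- hand_in(): hands the job in; it is judged then, once.
Trained networks look in the newest picture that a camera, given by its name, has taken for a name from the list of things; names that differ only in an ending like _2 or _b are one class to them, and where a whole thing is asked for, a point or a joint stands for the part that bears it (a point fixed in the world has none). Each returns a list of dicts, best first, with "confidence" (0 to 1); they miss things now and then, are a little off and sometimes report something else, mostly with a low value. They report only what shows in the picture. A call takes as long as a camera call. They do not tell look-alikes from the thing itself.
- finder.regions_of(camera, target): "pixels" (480x640 bool, what is visible of it) and "rect" ([centre column, centre row, width, height] as shares, 0 to 1, of the picture: columns of its width, rows of its height, round what is visible of it).
- finder.tip_of(camera, target): "xy" ([column, row] as shares, 0 to 1, of the picture: columns of its width, rows of its height: a listed point, or the origin of a listed thing).
The state is a dict: "t": time; "joints": joint angles; "dq": joint speeds; "effort": joint torques, N m; "ee_pos": TCP position; "tool_rot": TCP orientation; "force": force on the tool from outside, world axes, zero at the start; "moment": the same for the moment, N m; "width": opening from 0.0 (shut) to 1.0 (fully open); "gripper_force": force on a finger pad.
Only numpy, scipy, OpenCV 4.12 (cv2) and the standard library are available. Lean on these libraries where they do the work, as an engineer would, in place of code of your own. Each camera call takes 0.05 s, during which the arm holds its last target. There are 200 camera calls.

TASK

The board press has been loaded: push its carriage fully home by the upright tab, then pick up the wedge gauge by its grip and, keeping it flat on the carriage and pointing straight in, slide its thin blade into the gap under the sprung pressure plate until it drags snugly and has just lifted the plate by a millimetre or two, without ramming it in. Finish while still gripping the gauge steady at that depth, do not let go (a colleague is about to lock the screws), and leave the reel, the tape and the jar where they are.

Things in the scene. Friction and masses are not known exactly. Their poses are not given: they have to be found in the camera images.
- press: Fixed steel board press, 175 mm deep, 156 wide, 93 high over its four corner posts. Origin on the bench (z=0) below the middle of the pressure plate's front edge; +x points into the press, roughly away from the robot (yaw within 0.3 rad), z up. Its base plate reaches 60 mm in front of the origin.
- carriage: Aluminium slide plate with a flush green board, 140 x 116 x 10 mm, flat top 40 mm over the bench, axes as the press. Slides along press x only, about 2 N friction. Origin on its top, 45 mm behind its front edge; home, at a hard stop, it is at (0, 0, 0.040) of the press, a 45 mm ledge showing before the plate. Starts 50-85 mm out, at negative press x.
- push_tab (a point): Middle of the robot-side face of the upright tab on the carriage's front ledge, where to push. The tab is 10 mm thick, 24 mm wide (y), from 40 to 78 mm over the bench; this point lies at (-0.040, 0.044, 0.019) of the carriage frame.
- pressure_plate: Aluminium plate 90 x 150 x 13 mm over the carriage, axes as the press; moves only up and down, on springs. Origin mid front edge, level with its underside: (0, 0, 0.044) of the press at rest, 4 mm over the carriage. 2.5 N starts lifting it, 1.5 N more per mm, 9 mm at most. A 5 mm 45-degree bevel along its lower front edge: the flat underside begins at press x = 0.005.
- gauge: Loose wedge gauge, 0.14 kg, flat on the bench left or right before the press, blade roughly away from the robot. Black grip block 54 x 18 x 42 mm (x, y, z), origin under its middle; grip it from above across the 18 mm. Steel blade 22 mm wide along +x, flat underside level with the block's; its top slopes from 2 mm thick at the tip to 10 mm thick 80 mm behind it.
- gauge_tip (a point): Tip of the gauge's blade, on its underside, 115 mm from the gauge's origin along +x. Flat on the carriage, the gauge first touches the pressure plate with this tip about 25 mm past the plate's front edge, then lifts it 1 mm per further 10 mm. Polished faces, friction about 0.25: the drag starts at about 1.5 N and is 3 to 5 N at 2 mm of lift.
- solder_reel: Loose reel of solder, 64 mm across, 50 mm high, standing on the bench on the other side from the gauge; bystander, origin under its centre.
- tape_roll: Loose yellow roll of tape lying flat, 90 mm across, 19 mm high; bystander, origin under its centre.
- flux_jar: Loose small amber jar with a black cap, 48 mm across, 55 mm high; bystander, origin under its centre.
Not all that is in view belongs to the job. There is more than one size of the gauge; the job needs the largest.

How it is judged:
On the way, in this order (a step that is already met when the one before it is completed fails the run):
1. the carriage is pushed fully home while the gauge is not yet in the gap (x of carriage in the frame of press between -0.004 and 0.004 m and contact force between gauge and pressure_plate below 0.1 N), for 0.2 s.
2. the gauge is in the gap, snug between carriage and pressure plate (z of pressure_plate in the frame of press between 0.0446 and 0.0482 m and contact force between gauge and pressure_plate above 1.2 N and contact force between gauge and carriage above 0.5 N and x of gauge_tip in the frame of press between 0.015 and 0.07 m and y of gauge_tip in the frame of press between -0.04 and 0.04 m and angle between the x axis of gauge and the x axis of press, either way round below 0.2 rad and angle between gauge's own z axis and vertical below 0.1 rad), for 0.2 s.
At the end, for the whole second after the job is handed in: Carriage home within 4 mm; gauge flat (0.1 rad), straight (0.2 rad), tip 15-70 mm past the plate edge, within 40 mm of the centre line; plate lifted 0.6-4.2 mm; gauge presses plate (>1.2 N) and carriage (>0.5 N); fingers grip it (>3 N), at rest (all of step 2 and x of carriage in the frame of press between -0.004 and 0.004 m and contact force between the fingers and gauge above 3 N and linear speed of gauge below 0.01 m/s); the arm keeps its last pose, push and grip.
It fails at once if the solder reel, the tape roll or the jar is displaced by more than 30 mm (distance of any of solder_reel, tape_roll, flux_jar from where it was at the start of the episode above 0.03 m).
It also fails if it takes over 59 s, if anything falls off the work surface, if the arm or the gripper's body presses on something with over 40 N, if the wrist force passes 120 N, or if a joint passes its speed limit or range.

## Working session

There is one attempt and no reset: what is moved stays moved. The work goes in short steps, Python scripts to look and compute and a tool call to move; the robot and the scene stay as the last step left them, time stands still between calls to the robot, and variables do not carry over. Pictures are saved under pics/ and viewed, at most 10 in all, crops included, and the job is handed in when it is done.

Besides the shell and the picture viewer there is one more tool, called after ">>>" as name(argument=value, ...) on one line, values as JSON. servo_tool: Moves the arm, as the interface text tells. Its arguments: {"type":"object","properties":{"plan":{"type":"array","items":{"type":"number","minimum":-1,"maximum":1}},"newtons":{"type":"number"}},"required":["plan"]}

```bash
mkdir -p pics
cat > h.py <<'E'
import numpy as np, cv2
from scipy.spatial.transform import Rotation as R
from rig import status, vision, hand_in, finder
def rot(q): return R.from_quat([q[1],q[2],q[3],q[0]]).as_matrix()
def cam(name):
    i=vision.camera_info(name); p,d=vision.camera(name)
    f=240/np.tan(np.radians(i["vfov"])/2)
    return p,d,dict(f=f,cx=i["cx"],cy=i["cy"],e=np.array(i["eye"]),R=rot(i["orientation"]))
def w(c,u,v,z):  # depth z
    u,v,z=map(np.asarray,(u,v,z)); return np.stack([(u-c["cx"])/c["f"]*z,(v-c["cy"])/c["f"]*z,z],-1)@c["R"].T+c["e"]
def plane(c,u,v,h):
    r=c["R"]@np.array([(u-c["cx"])/c["f"],(v-c["cy"])/c["f"],1]); return c["e"]+r*(h-c["e"][2])/r[2]
def save(n,p): cv2.imwrite(f"pics/{n}.png",p[...,::-1])
E
python3 - <<'E'
from h import *
a={}
for n in ("top","scene"):
    p,d,c=cam(n); save(n,p); np.savez(n,p=p,d=d); print(n,c)
    for t in ("press","carriage","push_tab","pressure_plate","gauge","gauge_tip","solder_reel","tape_roll","flux_jar"):
        for r in finder.tip_of(n,t)[:4]:
            u,v=r["xy"][0]*640,r["xy"][1]*480; z=d[min(int(v),479),min(int(u),639)]
            print(t,round(r["confidence"],2),round(u,1),round(v,1),w(c,u,v,z).round(3))
print(status.observe())
E
```

```text
top {'f': np.float64(438.53347747396987), 'cx': 318.02125636451206, 'cy': 235.5592242629663, 'e': array([0.37313817, 0.01314458, 0.80516335]), 'R': array([[-0.05375305, -0.97659358,  0.20826807],
       [-0.9985435 ,  0.05353836, -0.00667186],
       [-0.00463463, -0.20832336, -0.97804903]])}
press 0.66 288.2 231.2 [0.547 0.061 0.041]
carriage 0.62 280.8 259.1 [0.497 0.076 0.042]
push_tab 0.82 253.2 283.6 [0.453 0.12  0.076]
push_tab 0.53 458.9 170.5 [ 0.641 -0.254  0.049]
pressure_plate 0.71 285.5 223.2 [0.562 0.065 0.04 ]
gauge 0.91 395.6 230.8 [ 0.54  -0.133  0.027]
gauge 0.83 441.4 320.1 [ 0.377 -0.202  0.014]
gauge 0.56 470.2 252.9 [ 0.492 -0.264  0.024]
gauge_tip 0.8 433.1 216.9 [ 0.569 -0.212  0.   ]
gauge_tip 0.76 441.1 277.4 [ 0.454 -0.214  0.   ]
gauge_tip 0.64 485.4 197.7 [ 0.601 -0.315 -0.   ]
solder_reel 0.59 168.4 269.7 [0.488 0.271 0.049]
tape_roll 0.85 169.0 158.3 [0.714 0.29  0.001]
flux_jar 0.82 458.3 170.9 [ 0.64  -0.253  0.049]
scene {'f': np.float64(571.3123776388074), 'cx': 319.16037592213263, 'cy': 230.08218762508642, 'e': array([1.1705177 , 0.52174696, 1.01468
[... 914 characters left out ...]
t': 1.0, 'joints': array([-1.46997861e+00,  2.75855249e-01,  1.50488103e+00, -9.90710639e-06,
        1.36072097e+00, -1.20992851e-01]), 'dq': array([ 1.11079407e-03,  1.71072979e-03, -6.21507804e-05, -1.43032087e-03,
       -3.24198191e-04, -1.77376110e-03]), 'effort': array([ 8.61007920e-04, -4.16665792e+01, -2.46101886e+01, -5.50498735e-04,
       -2.92138589e-05,  6.03026855e-07]), 'ee_pos': array([ 0.12649616, -0.56094428,  0.23136113]), 'tool_rot': array([ 6.76515785e-05,  9.93856194e-01,  1.10679094e-01, -5.52742980e-06]), 'force': array([ 0.15402264, -0.40236641,  0.06791556]), 'moment': array([ 0.03957508, -0.03833985,  0.01669532]), 'gripper_force': 0.0, 'width': 0.999774832767512}
```

View pics/top.png

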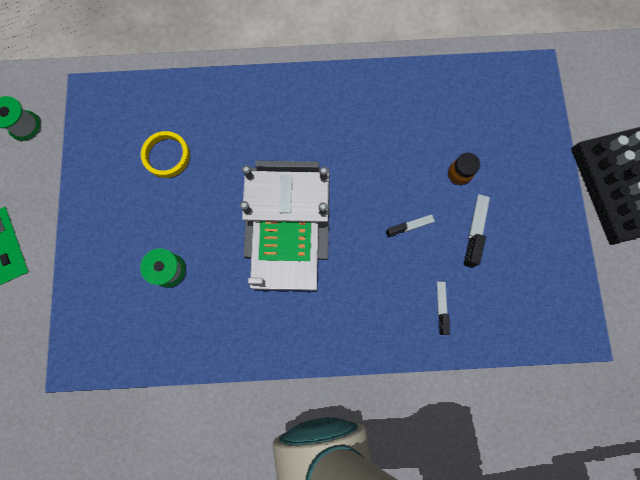

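Run:
```python
import cv2
p=cv2.imread("pics/top.png")[130:360,350:540]
cv2.imwrite("pics/crop.png",cv2.resize(p,None,fx=2.5,fy=2.5,interpolation=cv2.INTER_CUBIC))
```

```text
(no output)
```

View pics/crop.png

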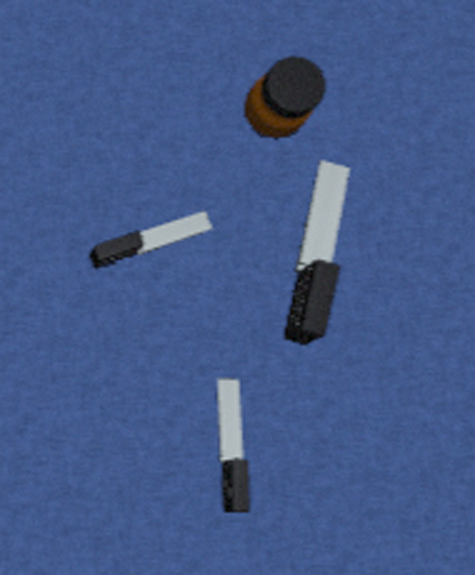

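The top view shows three gauge look-alikes: small ones at (411,226) and (443,310), and a clearly larger one with its grip at (476,250) and tip at (482,196). I choose the large one. The tab is at (256,282) and the jar, at (463,168), sits close to the chosen tip. Next I'll measure the poses from depth.

Run:
```python
from h import *
i=vision.camera_info("top"); c=dict(f=240/np.tan(np.radians(i["vfov"])/2),cx=i["cx"],cy=i["cy"],e=np.array(i["eye"]),R=rot(i["orientation"]))
z=np.load("top.npz"); d=z["d"]; v,u=np.mgrid[:480,:640]; P=w(c,u,v,d); P[d==0]=9
def rect(n,box,lo,hi,zr=None):
    x0,x1,y0,y1=box
    m=(P[...,0]>x0)&(P[...,0]<x1)&(P[...,1]>y0)&(P[...,1]<y1)&(P[...,2]>lo)&(P[...,2]<hi)
    q=P[m]; r=cv2.minAreaRect((q[:,:2]*1000).astype(np.float32)); b=cv2.boxPoints(r)
    print(n,m.sum(),"c",np.round(r[0],1),"size",np.round(r[1],1),"ang",round(r[2],2),"z",np.median(q[:,2]).round(4),"\n",b.round(0).tolist()); return q
rect("grip",(.44,.6,-.31,-.22),.036,.05)
q=rect("gauge all",(.42,.62,-.35,-.22),.003,.05)
rect("blade",(.53,.62,-.35,-.22),.0015,.013)
rect("g2",(.5,.6,-.22,-.1),.004,.05); rect("g3",(.3,.46,-.25,-.15),.004,.05)
rect("plate",(.5,.75,-.05,.2),.052,.062)
rect("carr",(.4,.75,-.05,.2),.034,.048)
rect("tab",(.4,.5,-.05,.2),.07,.085)
rect("base",(.4,.75,-.05,.2),.01,.030)
rect("posts",(.4,.75,-.05,.2),.086,.1)
rect("jar",(.6,.7,-.3,-.2),.045,.07)
rect("reel",(.4,.6,.2,.35),.04,.06)
```

```text
grip 330 c [ 496.8 -274.1] size [19.4 54.8] ang 69.38 z 0.0413 
 [[468.0, -274.0], [519.0, -293.0], [526.0, -275.0], [475.0, -255.0]]
gauge all 1145 c [ 519.7 -285.3] size [199.5 128.1] ang 0.4 z 0.0084 
 [[419.0, -222.0], [420.0, -350.0], [620.0, -349.0], [619.0, -221.0]]
blade 1090 c [ 575.  -284.8] size [129.5  89.8] ang 89.92 z 0.0028 
 [[530.0, -349.0], [620.0, -350.0], [620.0, -220.0], [530.0, -220.0]]
g2 295 c [ 549.3 -167.1] size [104.3  83.6] ang 73.44 z 0.018 
 [[494.0, -205.0], [575.0, -229.0], [604.0, -129.0], [524.0, -105.0]]
g3 354 c [ 380.7 -199.6] size [ 93.9 152.4] ang 87.5 z 0.0151 
 [[303.0, -243.0], [455.0, -250.0], [459.0, -156.0], [307.0, -149.0]]
plate 3940 c [619.6  60.6] size [150.  112.6] ang 85.91 z 0.0568 
 [[558.0, -10.0], [670.0, -18.0], [681.0, 131.0], [569.0, 139.0]]
carr 4507 c [561.3  65. ] size [116.2 233.1] ang 85.78 z 0.0398 
 [[441.0, 16.0], [673.0, -2.0], [682.0, 114.0], [449.0, 132.0]]
tab 85 c [457.6 115.7] size [22.4  8.9] ang 86.4 z 0.0775 
 [[452.0, 105.0], [461.0, 104.0], [463.0, 127.0], [454.0, 127.0]]
base 743 c [590.7  62.5] size [155.4 174.1] ang 85.5 z 0.0119 
 [[498.0, -8.0], [671.0, -22.0], [684.0, 133.0], [510.0, 147.0]]
posts 271 c [611.8  61.5] size [147.   79.1] ang 86.05 z 0.0929 
 [[567.0, -9.0], [646.0, -15.0], [656.0, 132.0], [577.0, 138.0]]
jar 466 c [ 651.8 -271.2] size [42.1 42.8] ang 79.76 z 0.0546 
 [[627.0, -288.0], [669.0, -296.0], [677.0, -254.0], [634.0, -247.0]]
reel 1074 c [495.3 287.4] size [63.6 63.1] ang 59.06 z 0.0496 
 [[452.0, 276.0], [506.0, 244.0], [539.0, 299.0], [485.0, 331.0]]
```

The largest gauge has a 55 x 19 mm grip at (0.497, -0.274), yaw about -0.365. The press origin is (0.564, 0.065), yaw -0.072, and the carriage is 74 mm out. I'll turn to press yaw, close the fingers and go round to the tab.

>>> servo_tool(plan=[0,0,0,1,1,0,0,0,1,1,0,0,0,0.45,1,0.36,-1,0,0,1,0.36,-1,0,0,1,0.36,-1,0,0,1,0.36,-1,0,0,1,0.36,-1,0,0,1], newtons=40)

```text
t: 2.0
ee_pos: [0.2348, -0.3166, 0.2315]
tool_rot: [0.0, 0.999, -0.036, 0.0]
force: [0.6, -0.7, 0.7]
width: 0.003
gripper_force: 0.0
```

>>> servo_tool(plan=[0.36,-1,0,0,1,0.36,-1,0,0,1,0.36,-1,0,0,1,0.36,-1,0,0,1,0.36,-1,0,0,1,0.36,-1,0,0,1,0.36,-1,0,0,1,0.36,-1,0,0,1])

```text
t: 3.0
ee_pos: [0.4074, 0.0723, 0.2316]
tool_rot: [0.0, 0.999, -0.036, 0.001]
force: [0.7, -0.9, 0.1]
width: -0.0
gripper_force: 0.0
```

```bash
cat >> h.py <<'E'
PO=np.array([.5637,.065]); PY=-.072
def st():
    s=status.observe(); Rm=rot(s["tool_rot"]); p=s["ee_pos"]; cs,sn=np.cos(PY),np.sin(PY); d=p[:2]-PO
    print("t",s["t"],"p",p.round(4),"yaw",np.arctan2(Rm[1,0],Rm[0,0]).round(4),"tz",Rm[:,2].round(3),"press",np.round([cs*d[0]+sn*d[1],-sn*d[0]+cs*d[1]],4),"F",s["force"].round(2),"w",round(s["width"],3),"g",round(s["gripper_force"],1))
    return s,p,Rm
def togo(x,y,z):
    s,p,Rm=st(); print("tool units",((Rm.T@(np.array([x,y,z])-p))/.05).round(3))
def P2W(x,y):
    cs,sn=np.cos(PY),np.sin(PY); return PO[0]+cs*x-sn*y, PO[1]+sn*x+cs*y
E
python3 -c "
from h import *
togo(*P2W(-.140,.044),.052)"
```

```text
t 3.0 p [0.4074 0.0723 0.2316] yaw -0.0716 tz [ 0.001 -0.    -1.   ] press [-0.1565 -0.004 ] F [ 0.67 -0.85  0.08] w -0.0 g 0.0
tool units [ 0.325 -0.961  3.592]
```

>>> servo_tool(plan=[0.3,-0.96,0,0,1,0,0,0.9,0,1,0,0,0.9,0,1,0,0,0.9,0,1,0,0,0.9,0,1,0,0,0,0,1])

```text
t: 3.75
ee_pos: [0.4224, 0.1169, 0.049]
tool_rot: [0.001, 0.999, -0.036, -0.004]
force: [-1.0, -0.6, 0.1]
width: 0.002
gripper_force: 0.0
```

Run:
```python
from h import *
st()
p,d,c=cam("wrist"); save("w1",p)
```

```text
t 3.75 p [0.4224 0.1169 0.049 ] yaw -0.0721 tz [-0.008 -0.001 -1.   ] press [-0.1447  0.0416] F [-1.02 -0.61  0.05] w 0.002 g 0.0
```

View pics/w1.png

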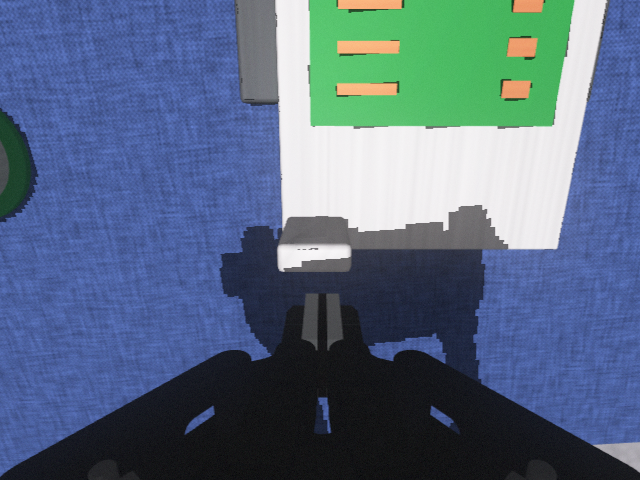

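The closed fingers (columns 303-342) line up with the tab (280-350, rows 217-270). Pushing in.

>>> servo_tool(plan=[0.2,0,0,0,1,0.2,0,0,0,1,0.2,0,0,0,1,0.2,0,0,0,1,0.2,0,0,0,1,0.2,0,0,0,1,0.2,0,0,0,1,0.2,0,0,0,1])

```text
t: 4.8
ee_pos: [0.5056, 0.1114, 0.0512]
tool_rot: [0.0, 0.999, -0.036, -0.0]
force: [-2.7, -0.1, 1.0]
width: 0.001
gripper_force: 1.3
```

>>> servo_tool(plan=[0.04,0,0,0,1,0.04,0,0,0,1,0.04,0,0,0,1,0,0,0,0,1])

```text
t: 5.3
ee_pos: [0.5111, 0.111, 0.0512]
tool_rot: [0.0, 0.999, -0.036, 0.0]
force: [-1.1, -0.2, -1.1]
width: -0.0
gripper_force: 0.6
```

```bash
python3 -c "
from h import *
st()"
```

```text
t 5.3 p [0.5111 0.111  0.0512] yaw -0.0721 tz [ 0. -0. -1.] press [-0.0558  0.0421] F [-1.07 -0.21 -1.06] w -0.0 g 0.6
```

>>> servo_tool(plan=[0.02,0,0,0,1,0.02,0,0,0,1,0.02,0,0,0,1,0,0,0,0,1])

```text
t: 5.8
ee_pos: [0.5141, 0.1109, 0.0512]
tool_rot: [0.0, 0.999, -0.036, 0.0]
force: [-1.6, 0.1, -1.6]
width: -0.001
gripper_force: 0.8
```

>>> servo_tool(plan=[0.02,0,0,0,1,0.02,0,0,0,1,0,0,0,0,1])

```text
t: 6.18
ee_pos: [0.5154, 0.1107, 0.0512]
tool_rot: [0.0, 0.999, -0.036, -0.001]
force: [-4.3, -0.2, 1.2]
width: 0.001
gripper_force: 1.9
```

>>> servo_tool(plan=[0.02,0,0,0,1,0.02,0,0,0,1,0,0,0,0,1])

```text
t: 6.55
ee_pos: [0.5153, 0.1107, 0.051]
tool_rot: [0.0, 0.999, -0.036, -0.003]
force: [-6.2, 1.1, 3.6]
width: -0.004
gripper_force: 3.7
```

The carriage has reached its hard stop: x stays at 0.5154 while the force rises to 6 N. I'll retreat, rise and go to the gauge.

>>> servo_tool(plan=[-0.5,0,0,0,1,-0.5,0,0,0,1,0,0,-1,0,0.4,0,0,-1,0,0.4,0,0,-1,0,0.4])

```text
t: 7.18
ee_pos: [0.4699, 0.1141, 0.2036]
tool_rot: [-0.0, 0.999, -0.036, 0.002]
force: [-0.3, -0.3, -0.6]
width: 0.599
gripper_force: 0.0
```

Run:
```python
from h import *
togo(.497,-.274,.2)
p,d,c=cam("top"); v,u=np.mgrid[:480,:640]; P=w(c,u,v,d)
for n,b in (("carr",(.4,.56,-.05,.2,.034,.047)),("tab",(.4,.56,-.05,.2,.07,.085)),("grip",(.44,.6,-.31,-.22,.036,.05))):
    m=(d>0)&(P[...,0]>b[0])&(P[...,0]<b[1])&(P[...,1]>b[2])&(P[...,1]<b[3])&(P[...,2]>b[4])&(P[...,2]<b[5])
    q=P[m][:,:2]; print(n,m.sum(),cv2.boxPoints(cv2.minAreaRect((q*1000).astype(np.float32))).round(0).tolist())
```

```text
t 7.175 p [0.4699 0.1141 0.2036] yaw -0.0722 tz [ 0.005 -0.    -1.   ] press [-0.0971  0.0422] F [-0.31 -0.27 -0.56] w 0.599 g 0.0
tool units [1.1   7.703 0.075]
carr 1155 [[516.0, 9.0], [560.0, 9.0], [560.0, 122.0], [516.0, 122.0]]
tab 43 [[526.0, 99.0], [536.0, 99.0], [537.0, 112.0], [527.0, 113.0]]
grip 327 [[468.0, -274.0], [519.0, -292.0], [526.0, -274.0], [474.0, -256.0]]
```

>>> servo_tool(plan=[0.137,0.96,0,0,0.4,0.137,0.96,0,0,0.4,0.137,0.96,0,0,0.4,0.137,0.96,0,0,0.4,0.137,0.96,0,0,0.4,0.137,0.96,0,0,0.4,0.137,0.96,0,0,0.4,0.137,0.96,0,0,0.4])

```text
t: 8.22
ee_pos: [0.4963, -0.2757, 0.2017]
tool_rot: [0.001, 0.999, -0.036, 0.002]
force: [-0.6, -1.1, -0.6]
width: 0.601
gripper_force: 0.0
```

>>> servo_tool(plan=[0,0,0,1,0.4,0,0,0,1,0.4,0,0,0,0.4,0.4,0,0,0,0,0.4])

```text
t: 8.72
ee_pos: [0.496, -0.2738, 0.2015]
tool_rot: [0.001, 0.984, -0.179, 0.001]
force: [-0.5, -0.0, 0.4]
width: 0.601
gripper_force: 0.0
```

Run:
```python
from h import *
togo(.497,-.274,.1)
p,d,c=cam("wrist"); save("w2",p); v,u=np.mgrid[:480,:640]; P=w(c,u,v,d)
m=(d>0)&(np.hypot(P[...,0]-.497,P[...,1]+.274)<.045)&(P[...,2]>.034)&(P[...,2]<.05)
r=cv2.minAreaRect((P[m][:,:2]*1000).astype(np.float32)); print(m.sum(),r,np.median(P[m][:,2]),cv2.boxPoints(r).round(1).tolist())
for t in finder.tip_of("wrist","gauge_tip"):
    u,v=t["xy"][0]*640,t["xy"][1]*480; print(t["confidence"],u,v,plane(c,u,v,.001))
```

```text
t 8.725 p [ 0.496  -0.2738  0.2015] yaw -0.3598 tz [ 0.002 -0.002 -1.   ] press [-0.0432 -0.3428] F [-0.47 -0.03  0.44] w 0.601 g 0.0
tool units [ 0.015 -0.005  2.03 ]
1400 ((497.37567138671875, -274.2294006347656), (17.965538024902344, 53.602848052978516), 70.71198272705078) 0.042018548976458264 [[469.1000061035156, -273.8999938964844], [519.7000122070312, -291.6000061035156], [525.5999755859375, -274.6000061035156], [475.0, -256.8999938964844]]
0.86 315.776 73.2 [ 0.60595795 -0.31059041  0.001     ]
0.78 229.696 159.216 [ 0.56714483 -0.2140736   0.001     ]
0.62 283.392 277.392 [ 0.44558257 -0.21559097  0.001     ]
```

View pics/w2.png

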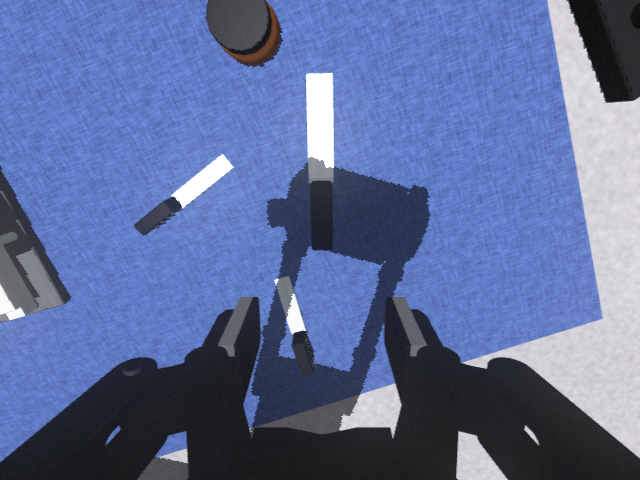

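The large gauge is centred between the fingers: blade at rows 73-180, grip at rows 180-248, column 320. The small ones are off to the side at (185,195) and (295,330). Fine trim, descend and grip.

>>> servo_tool(plan=[0.03,0.005,0,-0.2,0.4,0,0,0.8,0,0.4,0,0,0.8,0,0.4,0,0,0.8,0,0.4,0,0,0.8,0,0.4,0,0,0.65,0,0.4,0,0,0,0,0.4,0,0,0,0,0.4])

```text
t: 9.82
ee_pos: [0.4974, -0.2742, 0.0099]
tool_rot: [0.001, 0.986, -0.167, 0.001]
force: [-0.6, -0.7, -0.4]
width: 0.599
gripper_force: 0.0
```

>>> servo_tool(plan=[0,0,0,0,1,0,0,0,0,1,0,0,0,0,1,0,0,0,0,1,0,0,0,0,1], newtons=50)

```text
t: 10.45
ee_pos: [0.4973, -0.2742, 0.0103]
tool_rot: [0.001, 0.986, -0.167, 0.001]
force: [-0.4, 0.5, 6.4]
width: 0.204
gripper_force: 50.1
```

```bash
python3 -c "
from h import *
st()"
```

```text
t 10.45 p [ 0.4973 -0.2742  0.0103] yaw -0.3361 tz [ 0.002 -0.002 -1.   ] press [-0.0418 -0.3431] F [-0.45  0.5   6.41] w 0.204 g 50.1
```

>>> servo_tool(plan=[0,0,-0.5,0,1,0,0,-0.9,0,1,0,0,-0.9,0,1,0,0,0,-0.8,1,0,0,0,-0.8,1,0,0,0,-0.6,1,0,0,0,0,1])

```text
t: 11.32
ee_pos: [0.496, -0.2733, 0.1237]
tool_rot: [-0.0, 0.999, -0.036, -0.0]
force: [-0.4, -0.4, -1.8]
width: 0.204
gripper_force: 49.1
```

```bash
python3 -c "
from h import *
togo(*P2W(-.135,0),.09)"
```

```text
t 11.325 p [ 0.496  -0.2733  0.1237] yaw -0.0729 tz [-0.  0. -1.] press [-0.0432 -0.3423] F [-0.39 -0.37 -1.83] w 0.204 g 49.1
tool units [-1.843 -6.844  0.677]
```

>>> servo_tool(plan=[-0.8,-0.4,0,0,1,-0.8,-0.84,0,0,1,-0.24,-0.94,0,0,1,0,-0.94,0,0,1,0,-0.94,0,0,1,0,-0.94,0,0,1,0,-0.94,0,0,1,0,-0.9,0,0,1])

```text
t: 12.32
ee_pos: [0.4291, 0.0757, 0.124]
tool_rot: [0.0, 0.999, -0.037, 0.0]
force: [0.6, 1.0, -1.8]
width: 0.206
gripper_force: 49.1
```

>>> servo_tool(plan=[0,0,0.5,0,1,0,0,0.2,0,1,0,0,0,0,1,0,0,0,0,1])

```text
t: 12.82
ee_pos: [0.4298, 0.0736, 0.0892]
tool_rot: [0.0, 0.999, -0.037, 0.0]
force: [0.0, 0.3, -0.5]
width: 0.202
gripper_force: 49.3
```

Run:
```python
from h import *
togo(*P2W(-.135,0),.0503)
p,d,c=cam("wrist"); save("w3",p); v,u=np.mgrid[:480,:640]; P=w(c,u,v,d)
for t in finder.tip_of("wrist","gauge_tip")[:2]:
    u,v=t["xy"][0]*640,t["xy"][1]*480; q=plane(c,u,v,.079); print(t["confidence"],u,v,q)
p,d,c=cam("scene"); save("s3",cv2.resize(p[170:320,260:460],None,fx=4,fy=4))
```

```text
t 12.825 p [0.4298 0.0736 0.0892] yaw -0.0737 tz [ 0.001 -0.    -1.   ] press [-0.1342 -0.001 ] F [ 0.04  0.32 -0.48] w 0.202 g 49.3
tool units [-0.018 -0.021  0.779]
```

View pics/w3.png

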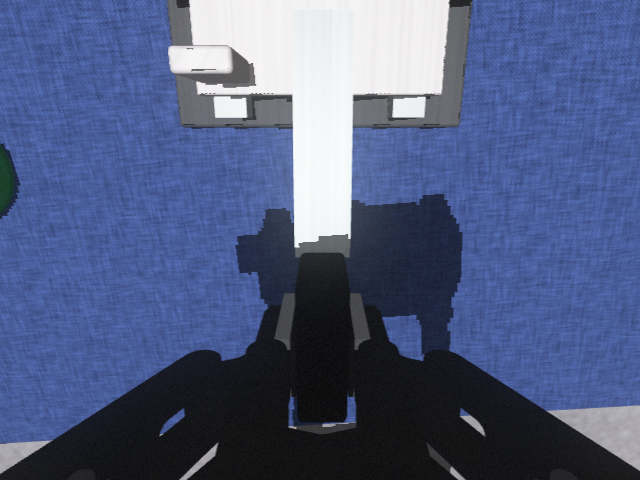

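View pics/s3.png

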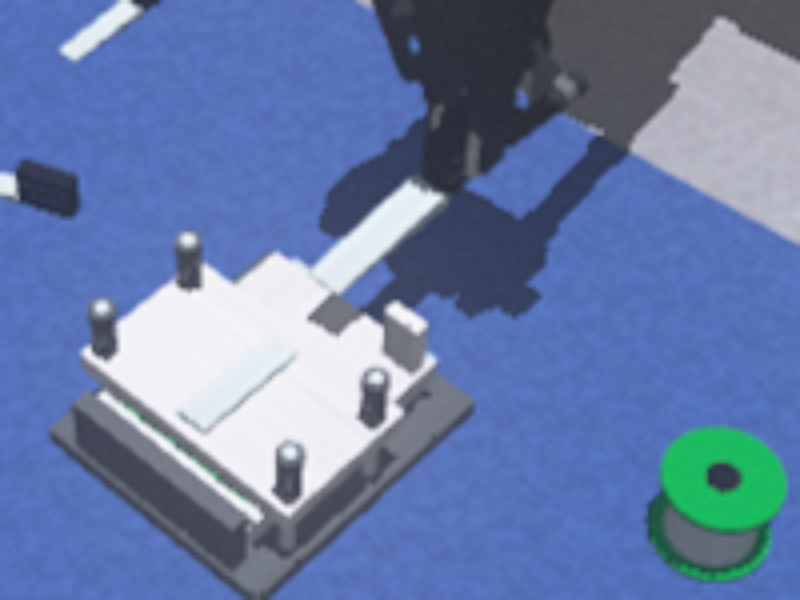

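The gauge is held straight (blade column 322), in line with the press axis, with the carriage home. I'll check its pitch by the blade slope, then lower it.

>>> servo_tool(plan=[0,0,0.5,0,1,0,0,0.16,0,1,0,0,0,0,1,0,0,0,0,1])

```text
t: 13.48
ee_pos: [0.4299, 0.0742, 0.0563]
tool_rot: [0.0, 0.999, -0.036, 0.001]
force: [0.1, -0.3, -0.6]
width: 0.203
gripper_force: 49.3
```

```bash
cat >> h.py <<'E'
def blade():
    s,p,Rm=st(); im,d,c=cam("wrist"); v,u=np.mgrid[:480,:640]; P=w(c,u,v,d); L=(P-p)@Rm
    m=(d>0)&(abs(L[...,1])<.008)&(L[...,0]>.04)&(L[...,0]<.113)&(P[...,2]>p[2]-.02)&(P[...,2]<p[2]+.02)
    k=np.polyfit(L[m][:,0],P[m][:,2],1); print(m.sum(),"slope (flat=-0.1)",k[0].round(4),"base z at tip",(np.polyval(k,.115)-.002).round(4),"at origin",(np.polyval(k,.035)-.010).round(4))
    m=(d>0)&(abs(L[...,1])>.016)&(abs(L[...,1])<.03)&(L[...,0]>.095)&(L[...,0]<.125)&(P[...,2]>.03)&(P[...,2]<.05)
    print("carriage z",np.median(P[m][:,2]).round(4),m.sum())
E
python3 -c "
from h import *
blade()"
```

```text
t 13.475 p [0.4299 0.0742 0.0563] yaw -0.0723 tz [ 0.001 -0.    -1.   ] press [-0.1341 -0.0005] F [ 0.06 -0.3  -0.64] w 0.203 g 49.3
8930 slope (flat=-0.1) -0.1021 base z at tip 0.0459 at origin 0.046
carriage z 0.0401 5436
```

Flat to 0.002 rad and 6 mm over the carriage. Lowering to light contact.

>>> servo_tool(plan=[0,0,0.06,0,1,0,0,0.04,0,1,0,0,0,0,1,0,0,0,0,1])

```text
t: 14.02
ee_pos: [0.4292, 0.0742, 0.0508]
tool_rot: [0.0, 0.999, -0.036, -0.0]
force: [-0.8, 0.5, -1.4]
width: 0.203
gripper_force: 49.3
```

>>> servo_tool(plan=[0,0,0.02,0,1,0,0,0,0,1,0,0,0,0,1])

```text
t: 14.4
ee_pos: [0.4297, 0.0742, 0.05]
tool_rot: [0.0, 0.999, -0.036, 0.001]
force: [-0.6, 0.4, 2.3]
width: 0.201
gripper_force: 49.8
```

```bash
python3 -c "
from h import *
blade()"
```

```text
t 14.4 p [0.4297 0.0742 0.05  ] yaw -0.0722 tz [ 0.001 -0.    -1.   ] press [-0.1343 -0.0005] F [-0.56  0.45  2.27] w 0.201 g 49.8
8971 slope (flat=-0.1) -0.0984 base z at tip 0.0401 at origin 0.04
carriage z 0.0401 5522
```

>>> servo_tool(plan=[0.15,0,0,0,1,0.15,0,0,0,1,0.15,0,0,0,1,0.15,0,0,0,1,0.15,0,0,0,1,0,0,0,0,1])

```text
t: 15.2
ee_pos: [0.4689, 0.0713, 0.0501]
tool_rot: [0.0, 0.999, -0.036, 0.001]
force: [1.2, 0.2, 3.6]
width: 0.201
gripper_force: 50.1
```

>>> servo_tool(plan=[0.04,0,0,0,1,0.04,0,0,0,1,0.04,0,0,0,1,0,0,0,0,1,0,0,0,0,1])

```text
t: 15.82
ee_pos: [0.4729, 0.071, 0.0501]
tool_rot: [0.0, 0.999, -0.036, 0.0]
force: [-0.8, 0.5, 6.6]
width: 0.206
gripper_force: 50.5
```

```bash
cat >> h.py <<'E'
def plate():
    im,d,c=cam("top"); v,u=np.mgrid[:480,:640]; P=w(c,u,v,d); q=P[...,:2]-PO
    X=np.cos(PY)*q[...,0]+np.sin(PY)*q[...,1]; Y=-np.sin(PY)*q[...,0]+np.cos(PY)*q[...,1]
    m=(d>0)&(X>.01)&(X<.08)&(abs(Y)>.02)&(abs(Y)<.055)&(P[...,2]>.05)&(P[...,2]<.07); print("plate top",P[m][:,2].mean().round(5),m.sum())
E
python3 - <<'E'
from h import *
blade(); plate()
z=np.load("top.npz"); import h
h.cam=lambda n,f=h.cam:(lambda r:(z["p"],z["d"],r[2]))(f(n)); plate()
E
```

```text
t 15.825 p [0.4729 0.071  0.0501] yaw -0.0722 tz [ 0. -0. -1.] press [-0.091  -0.0005] F [-0.83  0.53  6.61] w 0.206 g 50.5
10069 slope (flat=-0.1) 0.2028 base z at tip 0.0565 at origin 0.0323
carriage z nan 0
plate top 0.05671 46
plate top 0.0567 1473
  return _methods._mean(a, axis=axis, dtype=dtype,
  ret = ret.dtype.type(ret / rcount)
```

```bash
sed -i 's/im,d,c=cam("top")/im,d,c=cam("scene")/' h.py; python3 -c "
from h import *
plate();plate()"
```

```text
plate top 0.05681 841
plate top 0.0567 852
```

>>> servo_tool(plan=[0.04,0,0,0,1,0.04,0,0,0,1,0.04,0,0,0,1,0,0,0,0,1,0,0,0,0,1])

```text
t: 16.7
ee_pos: [0.4779, 0.0707, 0.0502]
tool_rot: [0.0, 0.999, -0.036, -0.001]
force: [-2.9, -0.0, 9.0]
width: 0.2
gripper_force: 50.8
```

```bash
python3 -c "
from h import *
st();plate();plate();st()"
```

```text
t 16.7 p [0.4779 0.0707 0.0502] yaw -0.0722 tz [-0.001 -0.    -1.   ] press [-0.086  -0.0005] F [-2.85 -0.02  9.04] w 0.2 g 50.8
plate top 0.05704 841
plate top 0.05699 850
t 16.8 p [0.4779 0.0707 0.0502] yaw -0.0722 tz [-0.001 -0.    -1.   ] press [-0.0859 -0.0005] F [-2.87 -0.07 10.08] w 0.205 g 50.8
```

The plate has begun to lift (0.25 mm). The downward press on the carriage has crept up to about 10 N, so I'll ease the height slightly while advancing.

>>> servo_tool(plan=[0,0,-0.01,0,1,0.04,0,0,0,1,0.04,0,0,0,1,0.02,0,0,0,1,0,0,0,0,1,0,0,0,0,1])

```text
t: 17.55
ee_pos: [0.4825, 0.0703, 0.0503]
tool_rot: [0.0, 0.999, -0.036, -0.001]
force: [-3.7, 0.9, 8.0]
width: 0.203
gripper_force: 50.5
```

```bash
python3 -c "
from h import *
st();plate();plate();st()"
```

```text
t 17.55 p [0.4825 0.0703 0.0503] yaw -0.0721 tz [-0.002 -0.    -1.   ] press [-0.0814 -0.0006] F [-3.66  0.87  8.  ] w 0.203 g 50.5
plate top 0.05759 837
plate top 0.05745 847
t 17.65 p [0.4825 0.0703 0.0503] yaw -0.0722 tz [-0.002 -0.    -1.   ] press [-0.0814 -0.0005] F [-2.69  1.23  7.28] w 0.202 g 50.5
```

>>> servo_tool(plan=[0,0,-0.01,0,1,0.04,0,0,0,1,0.04,0,0,0,1,0.04,0,0,0,1,0.04,0,0,0,1,0,0,0,0,1,0,0,0,0,1,0,0,0,0,1])

```text
t: 18.65
ee_pos: [0.4917, 0.0696, 0.0506]
tool_rot: [0.0, 0.999, -0.036, 0.0]
force: [-0.6, 0.2, -2.9]
width: 0.207
gripper_force: 49.3
```

Run:
```python
from h import *
st();plate();plate();st()
p,d,c=cam("scene"); save("s4",cv2.resize(p[170:320,260:460],None,fx=4,fy=4))
```

```text
t 18.65 p [0.4917 0.0696 0.0506] yaw -0.0723 tz [ 0. -0. -1.] press [-0.0721 -0.0006] F [-0.63  0.22 -2.93] w 0.207 g 49.3
plate top 0.05853 837
plate top 0.05853 861
t 18.75 p [0.4917 0.0697 0.0506] yaw -0.0722 tz [ 0. -0. -1.] press [-0.0722 -0.0005] F [-0.84 -0.03 -2.2 ] w 0.205 g 49.3
```

View pics/s4.png

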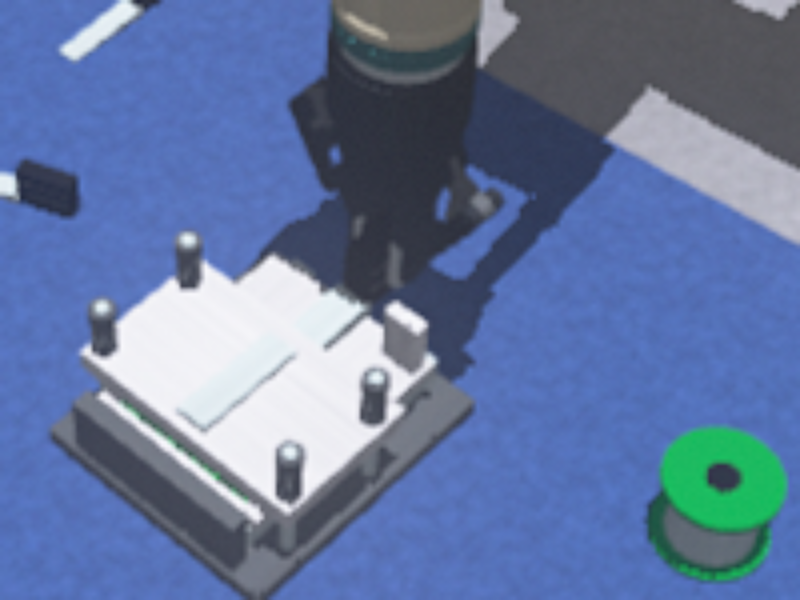

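The plate is lifted about 1.8 mm with the tip 43 mm in, straight and centred; the tab is home and the reel untouched. I eased the height a little too much, so I'll press down 0.4 mm for firm carriage contact.

>>> servo_tool(plan=[0,0,0.008,0,1,0,0,0,0,1,0,0,0,0,1,0,0,0,0,1,0,0,0,0,1])

```text
t: 19.42
ee_pos: [0.4916, 0.0697, 0.0504]
tool_rot: [0.0, 0.999, -0.036, 0.0]
force: [-1.9, -0.4, -0.4]
width: 0.205
gripper_force: 49.3
```

Run:
```python
from h import *
for _ in range(3): st();plate()
```

```text
t 19.425 p [0.4916 0.0697 0.0504] yaw -0.0722 tz [ 0. -0. -1.] press [-0.0722 -0.0005] F [-1.9  -0.45 -0.36] w 0.205 g 49.3
plate top 0.05841 848
t 19.475 p [0.4916 0.0697 0.0504] yaw -0.0722 tz [ 0. -0. -1.] press [-0.0723 -0.0005] F [-1.59 -0.73 -1.23] w 0.208 g 49.3
plate top 0.05851 848
t 19.525 p [0.4916 0.0697 0.0504] yaw -0.0722 tz [ 0. -0. -1.] press [-0.0722 -0.0005] F [-0.85  0.62 -0.77] w 0.202 g 49.3
plate top 0.05827 849
```

```bash
python3 -c "
from h import *
print(hand_in())"
```

```text
the job is handed in; nothing more can be done
None
```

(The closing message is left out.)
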